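# Fasten the catering case: hasp over the staple, pin through the eye

## Task

The lid of the free-standing aluminium case is shut but not fastened: swing the steel hasp over and down onto its staple, then take the drop pin out of its sloping keeper, put it down through the staple's eye in front of the hasp and press it until its collar sits on the eye. A springy rubber stop makes the hasp stand slightly off the case and pinch the pin, so the pin does not fall home by itself. Do not shove the case out of its place, and leave the cups, cress and spoon where they are.

Things in the scene. Friction and masses are not known exactly. Their poses are not given: they have to be found in the camera images.
- case: aluminium case standing loose, 3.2 to 4.8 kg, 200 deep (x) x 280 wide (y) x 130 mm high, lid shut. Origin at the middle of its underside; x from its front (the side towards the robot) to its back, y to the left seen from the robot, z up. The front face is 100 mm in -x. The lid top is flat, with a thin look-only carrying handle.
- hinge (a point): middle of the hasp's hinge axis, on the case's front, 118 mm above the table; axes are the case's, y lies along the hinge. The case's front face is 5 mm in +x from here, the lid top 12 mm above.
- hasp (a joint): hasp angle (rad): 0 hanging straight down along the case's front, 1.57 level, sticking out from the front (-x), 3.14 upright, 3.7 leaning back over the lid (limit). Hinge friction 0.06 N m holds it where it is left. At about 0.18 its tip meets a sprung rubber stop (2.5 N, 3.8 N at 0), which puts it back to about 0.18 when let go.
- hasp_tip (a point): middle of the hasp's free end bar, 68 mm from the hinge axis; z runs along the strap from here to the hinge. The hasp is a flat steel strap 4 mm thick, 60 wide, ending 75 mm from the hinge axis: solid from 4 to 30 mm, then a window 36 wide from 30 to 61 mm that passes over the staple, then the end bar.
- eye (a point): staple on the case's front: centre of its eye, at the top face, 84 mm above the table; axes are the case's. A steel block 16 mm thick (z), 25 wide (y), its outer end 12 mm from here, on a 20 mm wide neck from the front face, which is 23 mm in +x from here. The eye is a vertical square through hole 14.5 mm wide. The seated pin presses the hasp's end bar back below the staple.
- pin_grip (a point): centre of the drop pin's black round handle, 17 mm across and 56 long, the part to grasp; z runs along the pin from point to handle. Pin 70 to 130 g. It starts in the keeper, leaning about 0.6 rad from upright with the handle end roughly towards the robot (-x, up to 15 degrees aside), its collar on the tube's mouth; drawn along its own axis it is free after 50 mm.
- pin_collar (a point): on the pin's axis at the underside of its steel collar (23 mm across, 4 thick), 34 mm from the handle's centre towards the point; axes as pin_grip. Below it is the steel shank, 12 mm across and 50 long, whose last 14 mm taper to a 3 mm tip. Pressing the shank down past the sprung hasp takes roughly 3 to 10 N.
- keeper: fixed sloping pin keeper: square steel tube 22 mm wide, 60 long, mouth about 70 mm above the table, on a wooden foot 100 x 70 x 12 mm. Origin at the middle of the foot's underside. It stands to the left or to the right of the case.
- pin: the pin as a body; origin and axes are those of pin_collar
- cup_a: kraft-paper cup, open, 82 mm across the rim, 58 high; loose bystander, origin at the middle of its underside
- cup_b: a second such kraft-paper cup; loose bystander, origin at the middle of its underside
- stack: stack of nested kraft cups, 82 mm across, 100 high; loose bystander, origin at the middle of its underside
- cress: black tray of cress, 100 x 140 mm, about 60 high; loose bystander, origin at the middle of its underside
- spoon: metal spoon lying flat, 170 mm long; loose bystander, origin at the middle of its underside
Mind the look-alikes: they are no part of the job. Of the things that look like the pin, the smallest one is meant.

How it is judged:
By the outcome, as a careful person would: the job done as asked, in the order asked, and still so for the second after the job is handed in, with the robot touching nothing.
It also fails if it takes over 72 s, if anything falls off the work surface, if the arm or the gripper's body presses on something with over 40 N, if the wrist force passes 120 N, or if a joint passes its speed limit or range.

## Robot

A 7-joint arm with a two-finger parallel gripper is mounted at the origin on the work surface. World frame = base frame: x ahead of the robot, y to its left, z up, the work surface at z = 0. Lengths are in m, angles in rad, forces in N, time in s.
With the tool pointing down it reaches from about 0.425 to 1.025 m from the base axis. Payload 9.4 kg.
Tool frame: the origin (TCP) lies between the finger pads; the fingertips stand 22 mm ahead of it and the grasp point (between the pads) lies 3 mm ahead of it; z points along the fingers, x is the direction in which the jaws open and shut, and the axes are right-handed (so a half turn about z gives the same grasp; the last joint's range is limited). The gripper opens to 85 mm and grips with 20 to 120 N. Pads are 22 mm wide; open, the fingers measure 114 mm over their backs; the gripper's body (76 mm by 85 mm) begins 54 mm behind the grasp point. The pads swing forward as they close: fully open they stand 13 mm farther back than shut.
Start: joints at [1.235, 0.599, -0.003, 1.599, 0.002, 0.943, -0.08], TCP at [0.186, -0.701, 0.253] pointing down, gripper open.
Joint ranges: [-2.57, 2.57], [-0.35, 1.97], [-1.29, 1.29], [0.11, 2.56], [-1.05, 4.19], [0.11, 1.86], [-2.63, 2.63]. Speed limits (rad/s): [2.22, 2.22, 3.01, 3.01, 3.14, 3.14, 3.14].

## Interface

Orientations are given as a 3x3 rotation matrix whose columns are the frame's x, y, z axes.
In Python, from station import * gives the robot as it stands. The module is installed in compiled form; this text tells all that it offers.
- The arm moves only by the tool step_arm, never from a script. Its argument "moves" is a list of rows, each a list of 7 numbers: the shift along the tool's x, y, z in units of 25 mm (1.0 is 25 mm), then the turn, a rotation vector about the tool's x, y, z in units of 6 degrees (1.0 is 6 degrees), then the closure in counts, from 0 (fully open) to 255 (shut). In form: [[dx, dy, dz, rx, ry, rz, jaw], ...]. A call has 1 to 10 rows; each row is the pose to reach, as a shift and turn from the pose commanded when the call began, along the tool's axes at that moment; what a row does not reach only later rows make up. A row lasts 1/8 s, in which the tool goes at most 62.5 mm and 10.7 degrees, less where a joint would pass 70% of its speed; a pose out of reach is approached as far as the arm can. A call with a gripper value outside its range is refused whole. The fingers move at their own pace and stop on an object; the grip force is fixed at half the most. Time passes only in rows, so rows that repeat a pose let the fingers close. It gives the time, the measured TCP pose, the force and the opening at its end, in the units of the state.
- get_obs(): the state, without advancing time (a new reading comes with each control period).
- read_camera(name): name is "side" or "top" or "wrist"; returns the picture (400x640x3 uint8, blue, green, red); there is no depth.
- calibration(name): a dict with "fx", "fy", "cx", "cy" (pixels), "k1" (the pictures are not rectified: a ray, as slopes to the right and down, at radius r is drawn at 1 + k1 r^2 times it, then the intrinsics apply), "camera_from_world" (4x4, takes a point from world to camera coordinates); the wrist camera has in their place "mount" (4x4, takes a point from camera to tool coordinates, whose origin is the TCP and whose axes are the tool frame's). Camera axes: x right, y down, z forward; pixel columns grow to the right and rows downward; lengths in m; the calibration is good to about 2 mm. A picture is of the moment at which its call begins: read the wrist's pose just before it. calibration takes no time and is no camera call.
- close_job(): hands the job in, once; it reports no verdict.
The state is a dict: "clock": time; "joints": joint angles; "qvel": joint speeds; "joint_torque": joint torques, N m; "tcp_pos": TCP position; "tool_rot": TCP orientation; "ft_force": force on the tool from outside, world axes, zero at the start; "ft_torque": the same for the moment, N m; "finger_gap": opening from 0.0 (shut) to 1.0 (fully open).
Only numpy, scipy, OpenCV 4.12 (cv2) and the standard library are available. Lean on these libraries where they do the work, as an engineer would, in place of code of your own. Each camera call takes 0.05 s, during which the arm holds its last target. There are 200 camera calls.

## Working session

There is one attempt and no reset: what is moved stays moved. The work goes in short steps, Python scripts to look and compute and a tool call to move; the robot and the scene stay as the last step left them, time stands still between calls to the robot, and variables do not carry over. Pictures are saved under pics/ and viewed, about 8 in all and at most 12, crops included, and the job is handed in when it is done.

Besides the shell and the picture viewer there is one more tool, called after "Request:" as a command line: name --pt "numbers of a row" for each row, then --argument value for the rest. step_arm: Moves the arm, as the interface text tells. Its arguments: {"type":"object","properties":{"moves":{"type":"array","items":{"type":"array","items":{"type":"number"}}}},"required":["moves"]}

```bash
mkdir -p pics; cat > h.py <<'E'
import numpy as np, cv2
from station import *
from scipy.spatial.transform import Rotation as R
def cam(name, obs=None):
    c=calibration(name)
    K=np.array([[c['fx'],0,c['cx']],[0,c['fy'],c['cy']],[0,0,1]])
    if 'mount' in c:
        o=obs or get_obs(); T=np.eye(4);T[:3,:3]=np.array(o['tool_rot']);T[:3,3]=o['tcp_pos']
        W=np.linalg.inv(T@np.array(c['mount']))
    else: W=np.array(c['camera_from_world'])
    return K,c['k1'],W
def proj(C,P):
    K,k1,W=C; P=np.atleast_2d(P); p=P@W[:3,:3].T+W[:3,3]; s=p[:,:2]/p[:,2:]
    s=s*(1+k1*(s**2).sum(1,keepdims=True)); return s@K[:2,:2].T+K[:2,2]
def ray(C,uv):
    K,k1,W=C; d=(np.array(uv,float)-K[:2,2])/[K[0,0],K[1,1]]; s=d.copy()
    for _ in range(20): s=d/(1+k1*(s@s))
    Rw=W[:3,:3]; return -Rw.T@W[:3,3], Rw.T@np.array([s[0],s[1],1])
def atz(C,uv,z):
    o,d=ray(C,uv); return o+d*(z-o[2])/d[2]
def tri(obs):  # list of (C,uv)
    A=np.zeros((3,3));b=np.zeros(3);rs=[]
    for C,uv in obs:
        o,d=ray(C,uv); d=d/np.linalg.norm(d);M=np.eye(3)-np.outer(d,d);A+=M;b+=M@o;rs.append((o,M))
    p=np.linalg.solve(A,b); return p,[float(np.linalg.norm(M@(p-o)))*1000 for o,M in rs]
E
python3 - <<'E'
from h import *
for n in ('top','side'):
    im=read_camera(n); cv2.imwrite(f'pics/{n}0.png',im); C=cam(n); K,k,W=C
    print(n,K[0,0],k,-W[:3,:3].T@W[:3,3], W[2,:3])
o=get_obs();print(o['clock'],o['tool_rot'],o['ft_force'],calibration('wrist')['mount'])
E
```

```text
top 518.9524377372367 -0.15528328089788618 [ 0.27914458 -0.0080797   1.39527951] [ 0.16893079  0.00332664 -0.9856223 ]
side 379.30120523927127 0.00647863679787916 [0.21870244 0.75823911 0.6964618 ] [ 0.2894792  -0.74382696 -0.60243112]
0.1 [[ 2.55974120e-01 -9.66683503e-01 -5.05178619e-04]
 [-9.66682661e-01 -2.55974569e-01  1.28550574e-03]
 [-1.37199007e-03  1.59291211e-04 -9.99999046e-01]] [ 0.18940134 -0.20215137 -0.37613722] [[ 9.99999970e-01 -1.61231330e-05  2.43504319e-04 -1.70517986e-04]
 [-6.30245235e-05  9.46902714e-01  3.21520211e-01 -8.33186051e-02]
 [-2.35758813e-04 -3.21520217e-01  9.46902685e-01 -1.20508730e-01]
 [ 0.00000000e+00  0.00000000e+00  0.00000000e+00  1.00000000e+00]]
```

View pics/top0.png

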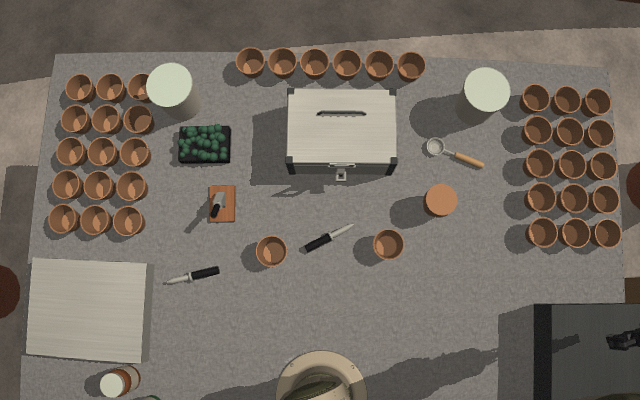

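View pics/side0.png

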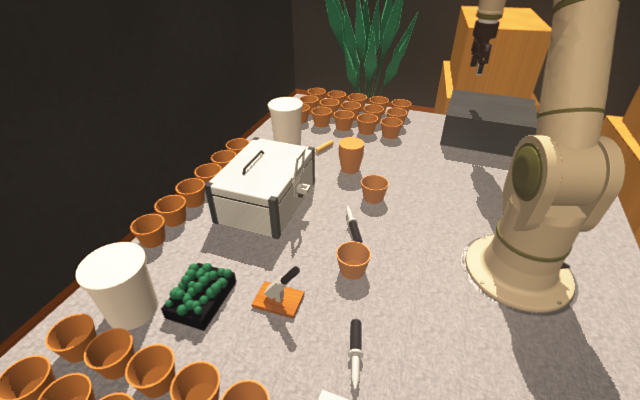

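Top view: case with hasp at about (342,168), keeper on orange foot at (221,203). The black-handled candidates are the knife at (195,275), the knife at (330,238) and the pin in the keeper at (217,207). Only the last is the smallest and sits in a tube, so I'll confirm it with a crop.

```bash
python3 - <<'E'
import cv2,numpy as np
t=cv2.imread('pics/top0.png');s=cv2.imread('pics/side0.png')
def c(im,x,y,w,h,W,H): return cv2.resize(im[y:y+h,x:x+w],(W,H),interpolation=cv2.INTER_CUBIC)
# each 400x300
a=c(t,275,80,133,100,400,300);b=c(t,190,175,67,50,400,300)
d=c(s,200,130,133,100,400,300);e=c(s,240,255,67,50,400,300)
cv2.imwrite('pics/crop1.png',np.vstack([np.hstack([a,b]),np.hstack([d,e])]))
E
```

```text
(no output)
```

View pics/crop1.png

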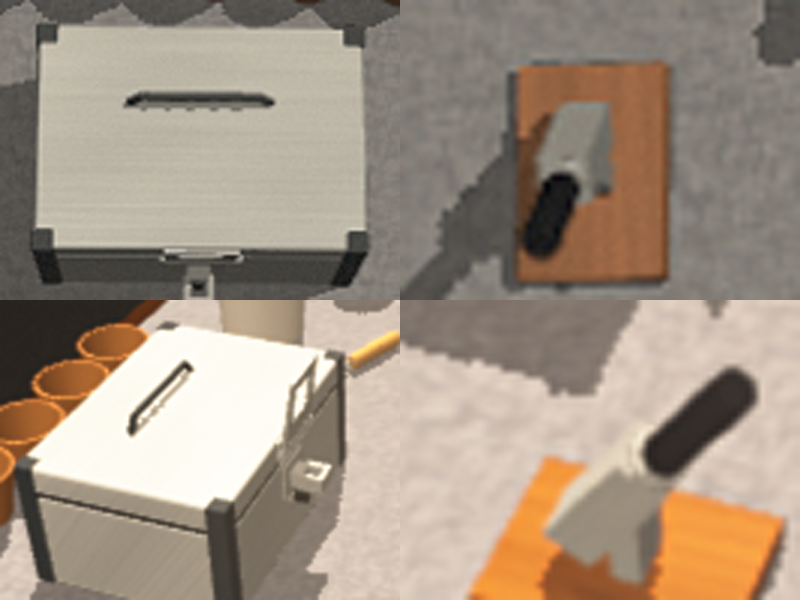

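The crop confirms it: the pin sits in the steel tube on the orange foot. Its handle ends are at about (213.5,215.7) and (218,206) in top, (296.6,269.7) and (284,281.8) in side. The hasp stands about upright.

```bash
python3 - <<'E'
from h import *
T=cam('top');S=cam('side'); np.set_printoptions(precision=4,suppress=True)
for uv in [(288.3,89),(396,89),(397.3,162.7),(286,162.7)]: print('lid',atz(T,uv,.13))
print('eye',atz(T,(341.3,175),.084), tri([(T,(341.3,175)),(S,(304.5,187))]))
a=tri([(T,(213.8,214.8)),(S,(295.6,270.5))]);b=tri([(T,(218,206)),(S,(284.5,281.3))])
print(a,b); d=a[0]-b[0];print(np.linalg.norm(d),d/np.linalg.norm(d),(a[0]+b[0])/2)
print('foot',[atz(T,u,.012) for u in [(190+120/5.97,175+65/5.97),(190+268/5.97,175+62/5.97),(190+267/5.97,175+277/5.97),(190+118/5.97,175+282/5.97)]])
print('hasp tip at x front',tri([(T,(275+203/3,80+255/3)),(S,(301.5,150))]))
for n in('cup',):
  print(atz(T,(271,243),.058),atz(T,(388,240),.058),atz(T,(441,200),.1),atz(T,(205,148),.06))
E
```

```text
lid [0.7856 0.108  0.13  ]
lid [ 0.7944 -0.1712  0.13  ]
lid [ 0.5972 -0.1747  0.13  ]
lid [0.5889 0.1049 0.13  ]
eye [ 0.5715 -0.0356  0.084 ] (array([ 0.571 , -0.036 ,  0.0793]), [1.5637171658694227, 1.5637171658694553])
(array([0.4543, 0.2831, 0.1117]), [0.28751847922702517, 0.2875184792270447]) (array([0.483 , 0.2833, 0.0672]), [0.5890962714392033, 0.5890962714390966])
0.05293617620003494 [-0.5422 -0.004   0.8402] [0.4687 0.2832 0.0895]
foot [array([0.5472, 0.3212, 0.012 ]), array([0.5504, 0.2526, 0.012 ]), array([0.4514, 0.2472, 0.012 ]), array([0.447 , 0.3154, 0.012 ])]
hasp tip at x front (array([ 0.5722, -0.0354,  0.1974]), [1.6725282879995975, 1.6725282879996333])
[0.3924 0.1411 0.058 ] [ 0.4089 -0.1612  0.058 ] [ 0.5105 -0.2914  0.1   ] [0.6411 0.3312 0.06  ]
```

Request:
step_arm --pt "-21.2 -24 -1.1 0 0 2.27 100" --pt "-21.2 -24 -1.1 0 0 2.27 100" --pt "-21.2 -24 -1.1 0 0 2.27 100" --pt "-21.2 -24 -1.1 0 0 2.27 100" --pt "-21.2 -24 -1.1 0 0 2.27 100" --pt "-21.2 -24 -1.1 0 0 2.27 100" --pt "-21.2 -24 -1.1 0 0 2.27 100" --pt "-21.2 -24 -1.1 0 0 2.27 100" --pt "-21.2 -24 -1.1 0 0 2.27 100" --pt "-21.2 -24 -1.1 0 0 2.27 100"

```text
clock: 1.35
tcp_pos: [0.5331, -0.1795, 0.2747]
tool_rot: [[0.021, -1.0, -0.0], [-1.0, -0.021, -0.0], [0.0, 0.0, -1.0]]
ft_force: [0.3, -1.6, -0.2]
finger_gap: 0.611
```

Request:
step_arm --pt "-5.7 -4 -0.2 0 0 0 135" --pt "-5.7 -4 -0.2 0 0 0 135" --pt "-5.7 -4 -0.2 0 0 0 135" --pt "-5.7 -4 -0.2 0 0 0 135" --pt "-5.7 -4 -0.2 0 0 0 135"

```text
clock: 1.98
tcp_pos: [0.6286, -0.0373, 0.2792]
tool_rot: [[0.021, -1.0, -0.001], [-1.0, -0.021, -0.001], [0.001, 0.001, -1.0]]
ft_force: [-0.4, -0.6, -0.1]
finger_gap: 0.472
```

```bash
cat >> h.py <<'E'
def to(pos,Rt=None,o=None):
    "units from measured pose to world pos / rotation"
    o=o or get_obs(); Ro=np.array(o['tool_rot']); d=Ro.T@(np.array(pos)-o['tcp_pos'])/.025
    r=R.from_matrix(Ro.T@(Ro if Rt is None else Rt)).as_rotvec(degrees=True)/6
    return np.round(np.r_[d,r],2)
E
python3 - <<'E'
from h import *
o=get_obs(); im=read_camera('wrist'); cv2.imwrite('pics/w1.png',im); print(o['tcp_pos'],o['finger_gap'],o['ft_force'])
C=cam('wrist',o)
print(proj(C,[[.588,-.035,.118],[.570,-.0355,.084],[.575,-.035,.185]]))
E
```

```text
[ 0.62862344 -0.03732449  0.2791853 ] 0.4719709201312697 [-0.41812869 -0.62871451 -0.11472159]
[[317.19953284 226.35385304]
 [317.64716704 228.97888275]
 [316.13334842 277.54606779]]
```

View pics/w1.png

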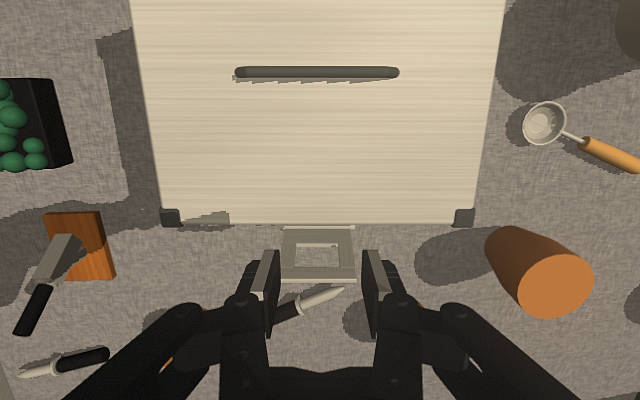

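Request:
step_arm --pt "-0.05 -0.06 2 0 0 0 135" --pt "-0.05 -0.06 3.96 0 0 0 135" --pt "-0.05 -0.06 3.96 0 0 0 135" --pt "-0.05 -0.06 3.96 0 0 0 135"

```text
clock: 2.52
tcp_pos: [0.6312, -0.0366, 0.1823]
tool_rot: [[0.019, -1.0, 0.001], [-1.0, -0.019, -0.0], [0.0, -0.001, -1.0]]
ft_force: [0.3, 0.1, -0.3]
finger_gap: 0.472
```

Request:
step_arm --pt "0 0.7 0 0 0 0 135" --pt "0 1.2 0.02 0 0 0 135" --pt "0 1.6 0.04 0 0 0 135" --pt "0 2.0 0.2 0 0 0 135" --pt "0 2.32 0.4 0 0 0 135" --pt "0 2.55 0.65 0 0 0 135" --pt "0 2.72 0.9 0 0 0 135" --pt "0 2.85 1.25 0 0 0 135" --pt "0 2.92 1.6 0 0 0 135" --pt "0 2.95 1.6 0 0 0 135"

```text
clock: 3.78
tcp_pos: [0.5565, -0.037, 0.1397]
tool_rot: [[0.021, -1.0, -0.002], [-1.0, -0.021, -0.0], [-0.0, 0.002, -1.0]]
ft_force: [-0.0, 0.3, 0.1]
finger_gap: 0.475
```

Request:
step_arm --pt "0 0.18 0 0 0 0 135" --pt "0 0.14 0.35 0 0 0 135" --pt "0 0.04 0.55 0 0 0 135" --pt "0 -0.06 0.75 0 0 0 135" --pt "0 -0.16 0.9 0 0 0 135" --pt "0 -0.26 1.05 0 0 0 135" --pt "0 -0.4 1.25 0 0 0 135" --pt "0 -0.5 1.4 0 0 0 135" --pt "0 -0.5 1.4 0 0 0 135"

```text
clock: 4.9
tcp_pos: [0.5694, -0.0367, 0.1052]
tool_rot: [[0.021, -1.0, -0.001], [-1.0, -0.021, 0.0], [-0.0, 0.001, -1.0]]
ft_force: [-1.1, 0.1, -0.1]
finger_gap: 0.472
```

```bash
python3 - <<'E'
from h import *
im=read_camera('side'); a=cv2.resize(im[120:245,200:367],(800,600),interpolation=cv2.INTER_CUBIC); cv2.imwrite('pics/s1.png',a); print(get_obs()['ft_force'])
E
```

```text
[-1.30426851 -0.20664042 -0.1644527 ]
```

View pics/s1.png

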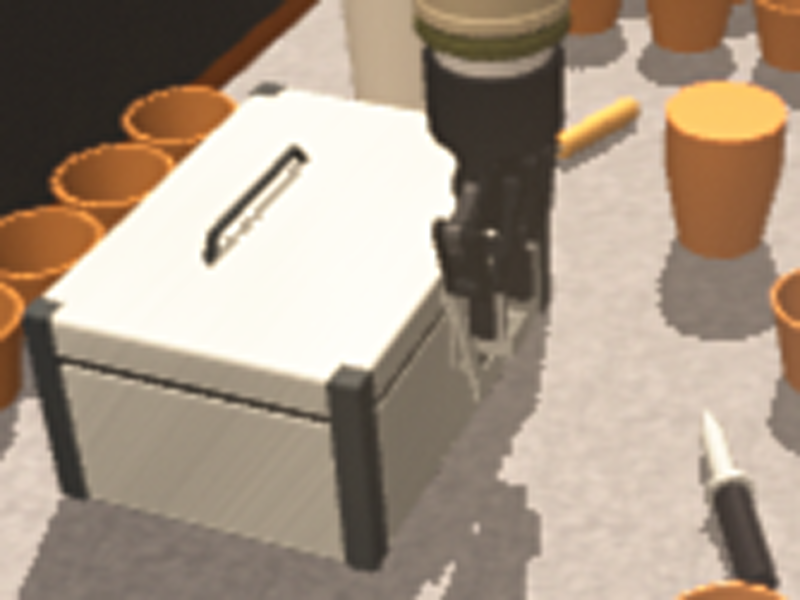

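Request:
step_arm --pt "0 -0.2 0 0 0 0 135" --pt "0 -0.25 0 0 0 0 135" --pt "0 0.6 0 0 0 0 135" --pt "0 1.6 0 0 0 0 135" --pt "0 1.6 -1.5 0 0 0 135" --pt "0 1.6 -3.5 0 0 0 135" --pt "0 1.6 -5 0 0 0 135" --pt "0 1.6 -5 0 0 0 135"

```text
clock: 5.95
tcp_pos: [0.5313, -0.0376, 0.2338]
tool_rot: [[0.021, -1.0, 0.007], [-1.0, -0.021, 0.0], [0.0, -0.007, -1.0]]
ft_force: [-0.7, -0.4, 0.0]
finger_gap: 0.471
```

```bash
python3 - <<'E'
from h import *
z=np.array([.56,0,-.83]);z/=np.linalg.norm(z);x=np.array([0,-1,0.]);Rt=np.c_[x,np.cross(z,x),z]
print(to([.40,.283,.205],Rt)); print(get_obs()['joints'])
E
```

```text
[-12.93   4.99   1.12   5.61   0.06   0.19]
[-0.01811193  0.39361239 -0.02417289  2.06269921  0.01496709  0.67890616
 -1.60191029]
```

Request:
step_arm --pt "-12.9 5 1.1 5.6 0.06 0.2 60" --pt "-12.9 5 1.1 5.6 0.06 0.2 60" --pt "-12.9 5 1.1 5.6 0.06 0.2 60" --pt "-12.9 5 1.1 5.6 0.06 0.2 60" --pt "-12.9 5 1.1 5.6 0.06 0.2 60" --pt "-12.9 5 1.1 5.6 0.06 0.2 60" --pt "-12.9 5 1.1 5.6 0.06 0.2 60" --pt "-12.9 5 1.1 5.6 0.06 0.2 60" --pt "-12.9 5 1.1 5.6 0.06 0.2 60" --pt "-12.9 5 1.1 5.6 0.06 0.2 60"

```text
clock: 7.2
tcp_pos: [0.3984, 0.2989, 0.2441]
tool_rot: [[-0.015, -0.852, 0.523], [-0.999, -0.003, -0.033], [0.03, -0.523, -0.852]]
ft_force: [0.8, 0.3, 0.1]
finger_gap: 0.762
```

```bash
python3 - <<'E'
from h import *
o=get_obs(); im=read_camera('wrist'); cv2.imwrite('pics/w2.png',im); print(o['tcp_pos'],o['joints'])
C=cam('wrist',o)
print(proj(C,[[.4543,.2831,.1117],[.483,.2833,.0672]]))
t=read_camera('top');cv2.imwrite('pics/top2.png',t)
E
```

```text
[0.39838293 0.29890935 0.24408009] [-1.7644922   0.48250055  1.03486446  2.42254573  0.19547638  0.10549264
 -2.62673984]
[[333.37846739 215.25782739]
 [329.53513765 195.02674821]]
```

View pics/w2.png

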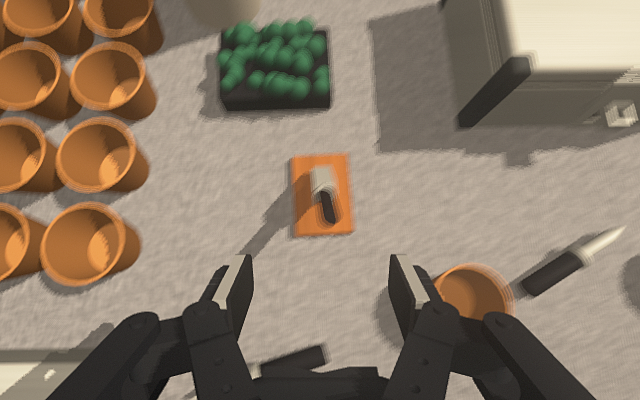

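```bash
python3 - <<'E'
from h import *
z=np.array([np.sin(.25),0,-np.cos(.25)]);x=np.array([0,-1,0.]);Rt=np.c_[x,np.cross(z,x),z]
print(to([.44,.283,.20],Rt)); print(get_obs()['clock'])
E
```

```text
[ 0.62 -0.56  2.35 -2.86 -0.34  0.04]
7.3
```

Request:
step_arm --pt "0.6 -0.6 2.3 -2.9 -0.3 0 60" --pt "0.6 -0.6 2.3 -2.9 -0.3 0 60" --pt "0.6 -0.6 2.3 -2.9 -0.3 0 60" --pt "0.6 -0.6 2.3 -2.9 -0.3 0 60" --pt "0.6 -0.6 2.3 -2.9 -0.3 0 60"

```text
clock: 7.92
tcp_pos: [0.4446, 0.2764, 0.204]
tool_rot: [[-0.012, -0.97, 0.244], [-1.0, 0.012, -0.003], [0.0, -0.244, -0.97]]
ft_force: [-0.1, 0.2, -0.0]
finger_gap: 0.76
```

```bash
python3 - <<'E'
from h import *
o=get_obs(); im=read_camera('wrist'); print(o['tcp_pos'],o['tool_rot'],o['joints'])
C=cam('wrist',o)
p=proj(C,[[.4543,.2831,.1117],[.483,.2833,.0672]]); print(p)
c=p.mean(0).astype(int); x0,y0=max(c[0]-80,0),max(c[1]-60,0); print(x0,y0)
cv2.imwrite('pics/w3f.png',im)
cv2.imwrite('pics/w3.png',cv2.resize(im[y0:y0+120,x0:x0+160],(800,600),interpolation=cv2.INTER_CUBIC))
E
```

```text
[0.44461137 0.27644382 0.204008  ] [[-1.20023096e-02 -9.69731806e-01  2.43877363e-01]
 [-9.99927969e-01  1.16320800e-02 -2.95823729e-03]
 [ 3.18957971e-05 -2.43895302e-01 -9.69801568e-01]] [-1.03201713  0.40077938  0.36113101  2.25982091  0.07555733  0.31906684
 -2.36261541]
[[311.30407386 230.56995228]
 [312.05568942 187.49919835]]
231 149
```

View pics/w3.png

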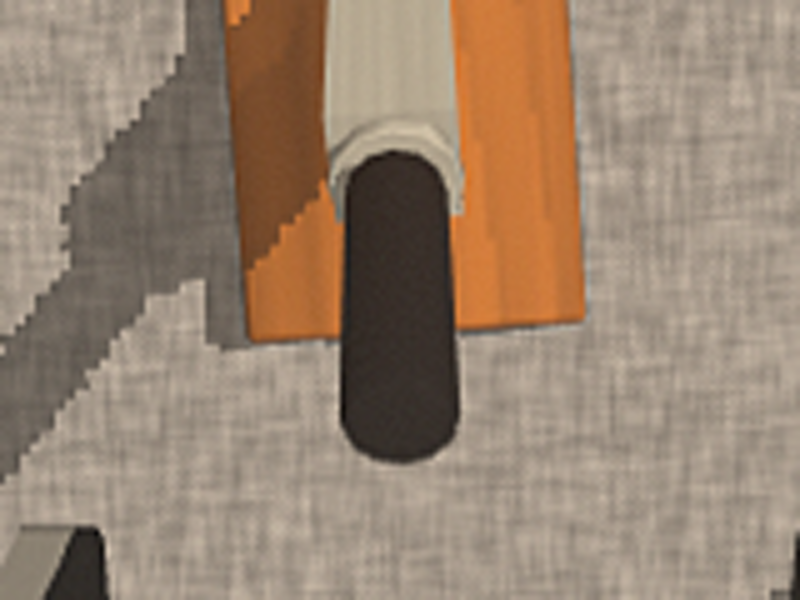

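```bash
python3 - <<'E'
from h import *
from scipy.optimize import least_squares
W=cam('wrist');T=cam('top');S=cam('side')
a=np.linspace(0,2*np.pi,60)
def cyl(g,d,r,t):
    x=np.cross(d,[0,1,0.]);x/=np.linalg.norm(x);y=np.cross(d,x)
    return np.vstack([g+d*k+r*(np.outer(np.cos(a),x)+np.outer(np.sin(a),y)) for k in t])
def f(p):
    g=p[:3];l,w=p[3:]; d=np.array([-np.sin(l)*np.cos(w),-np.sin(l)*np.sin(w),np.cos(l)])
    H=cyl(g,d,.0085,(-.028,.028));Cc=cyl(g,d,.0115,(-.034,-.030))
    w_=proj(W,H);c=proj(W,Cc);t=proj(T,H);s=proj(S,H)
    wt=proj(W,cyl(g,d,.0085,(.02,)))
    return np.array([w_[:,1].max()-241.4,c[:,1].min()-172.6,c[:,0].min()-297,c[:,0].max()-323.6,
     wt[:,0].min()-299.2,wt[:,0].max()-322.8,t[:,1].max()-218.2,t[:,0].min()-210.6,s[:,0].max()-299.8,s[:,1].min()-266.2,s[:,1].max()-284.3,(l-.6)/.03,])
r=least_squares(f,[.4687,.2832,.0895,.6,0]);print(r.x.round(4));print(r.fun.round(2))
g=r.x[:3];l=r.x[3]
th=.25;z=np.array([np.sin(th),0,-np.cos(th)]);x=np.array([0,-1,0.]);Rt=np.c_[x,np.cross(z,x),z]
d=np.array([-np.sin(l),0,np.cos(l)]);grip=g+d*.004
print('pre',to(grip-z*.063,Rt),'grasp',to(grip-z*.003,Rt))
E
```

```text
[0.4672 0.2844 0.0921 0.5712 0.0515]
[ 0.5  -0.92 -0.23  0.42  0.1   0.06  0.24 -0.78  0.47 -0.3   1.02 -0.96]
pre [-0.3   0.23  1.89  0.04 -0.03 -0.09] grasp [-0.31  0.22  4.29  0.04 -0.03 -0.09]
```

Request:
step_arm --pt "-0.3 0.22 1.9 0 0 -0.6 100" --pt "-0.3 0.22 1.9 0 0 -0.6 100" --pt "-0.3 0.22 2.7 0 0 -0.6 100" --pt "-0.3 0.22 3.5 0 0 -0.6 100" --pt "-0.3 0.22 4.3 0 0 -0.6 100" --pt "-0.3 0.22 4.3 0 0 -0.6 100" --pt "-0.3 0.22 4.3 0 0 -0.6 100"

```text
clock: 8.85
tcp_pos: [0.4647, 0.2878, 0.1023]
tool_rot: [[0.053, -0.97, 0.238], [-0.998, -0.056, -0.006], [0.02, -0.238, -0.971]]
ft_force: [-0.8, 0.4, 0.0]
finger_gap: 0.605
```

Request:
step_arm --pt "0 0 0 0 0 0 180" --pt "0 0 0 0 0 0 255" --pt "0 0 0 0 0 0 255" --pt "0 0 0 0 0 0 255" --pt "0 0 0 0 0 0 255" --pt "0 0 0 0 0 0 255"

```text
clock: 9.6
tcp_pos: [0.4649, 0.2866, 0.1019]
tool_rot: [[0.052, -0.97, 0.238], [-0.998, -0.055, -0.008], [0.021, -0.237, -0.971]]
ft_force: [-3.3, -3.2, 7.7]
finger_gap: 0.183
```

Request:
step_arm --pt "0 0.13 -0.38 0 0 0 255" --pt "0.01 0.26 -0.76 0 0 0 255" --pt "0.02 0.39 -1.13 0 0 0 255" --pt "0.03 0.52 -1.51 0 0 0 255" --pt "0.03 0.65 -1.89 0 0 0 255" --pt "0.04 0.78 -2.27 0 0 0 255" --pt "0.05 0.91 -2.64 0 0 0 255" --pt "0.05 1.1 -4 0 0 0 255" --pt "0.05 1.1 -4 0 0 0 255"

```text
clock: 10.72
tcp_pos: [0.4145, 0.2861, 0.1939]
tool_rot: [[0.055, -0.969, 0.239], [-0.998, -0.057, -0.004], [0.017, -0.239, -0.971]]
ft_force: [0.3, 0.7, -0.9]
finger_gap: 0.181
```

```bash
python3 - <<'E'
from h import *
o=get_obs();print(o['tcp_pos'],o['ft_force'],o['finger_gap'],o['joints'])
w=.02; 
for th in (.33,):
    cx=np.array([np.cos(w),np.sin(w),0]);y=np.array([-np.sin(w),np.cos(w),0])
    z=-np.sin(th)*cx-np.cos(th)*np.array([0,0,1]);x=-y;Rt=np.c_[x,np.cross(z,x),z]
    print(to([.54,-.0355,.27],Rt))
E
```

```text
[0.41446288 0.28606097 0.19387388] [ 0.26065159  0.65081189 -0.94397746] 0.18142020877310552 [-0.9714536   0.38870983  0.19431978  2.29627726  0.33570284  0.31223016
 -2.62369138]
[13.17 -4.86 -1.71 -5.46 -0.18  0.33]
```

Request:
step_arm --pt "2 -0.7 -1.5 -1 0 0 255" --pt "6 -2.5 -1.7 -3 0 0.1 255" --pt "13.2 -4.9 -1.7 -5.5 -0.2 0.3 255" --pt "13.2 -4.9 -1.7 -5.5 -0.2 0.3 255" --pt "13.2 -4.9 -1.7 -5.5 -0.2 0.3 255" --pt "13.2 -4.9 -1.7 -5.5 -0.2 0.3 255" --pt "13.2 -4.9 -1.7 -5.5 -0.2 0.3 255" --pt "13.2 -4.9 -1.7 -5.5 -0.2 0.3 255" --pt "13.2 -4.9 -1.7 -5.5 -0.2 0.3 255" --pt "13.2 -4.9 -1.7 -5.5 -0.2 0.3 255"

```text
clock: 11.98
tcp_pos: [0.5408, -0.0353, 0.2684]
tool_rot: [[0.024, -0.943, -0.331], [-1.0, -0.023, -0.008], [-0.0, 0.331, -0.944]]
ft_force: [0.2, 0.9, -1.0]
finger_gap: 0.179
```

```bash
python3 - <<'E'
from h import *
o=get_obs(); print(o['tcp_pos'],o['tool_rot'],o['joints'],o['ft_force'])
im=read_camera('wrist'); t=read_camera('top'); s=read_camera('side')
cv2.imwrite('pics/w4f.png',im);cv2.imwrite('pics/t4.png',t);cv2.imwrite('pics/s4.png',s)
C=cam('wrist',o); tc=np.array(o['tcp_pos']); P=[tc,tc-[0,0,.087],[.570,-.0355,.084]]
for n in (C,cam('top'),cam('side')): print(proj(n,P).round(1))
def c(im,x,y,w,h): return cv2.resize(im[y:y+h,x:x+w],(400,300),interpolation=cv2.INTER_CUBIC)
sp=proj(cam('side'),P).astype(int)
A=c(s,sp[2,0]-60,sp[2,1]-65,120,90); B=c(im,240,150,160,120); 
tp=proj(cam('top'),P).astype(int); D=c(t,tp[2,0]-40,tp[2,1]-30,80,60); E=c(s,sp[1,0]-40,sp[1,1]-40,80,60)
print(sp[2]-[60,65],tp[2]-[40,30],sp[1]-[40,40])
cv2.imwrite('pics/c4.png',np.vstack([np.hstack([A,B]),np.hstack([D,E])]))
E
```

```text
[ 0.54077441 -0.03530385  0.26843715] [[ 2.40523750e-02 -9.43421471e-01 -3.30722561e-01]
 [-9.99710698e-01 -2.27169919e-02 -7.90305529e-03]
 [-5.71096806e-05  3.30816969e-01 -9.43694935e-01]] [ 5.92774822e-04  5.01391601e-01 -5.59468760e-02  1.79827980e+00
  1.86411604e-02  1.17975744e+00 -1.60982373e+00] [ 0.17680639  0.90497577 -1.03534937]
[[321.  290.5]
 [320.8 177.3]
 [321.8  81.5]]
[[343.  170.5]
 [342.  178.7]
 [341.3 175.6]]
[[312.9 127.4]
 [313.4 157.6]
 [304.2 185.7]]
[244 120] [301 145] [273 117]
```

View pics/c4.png

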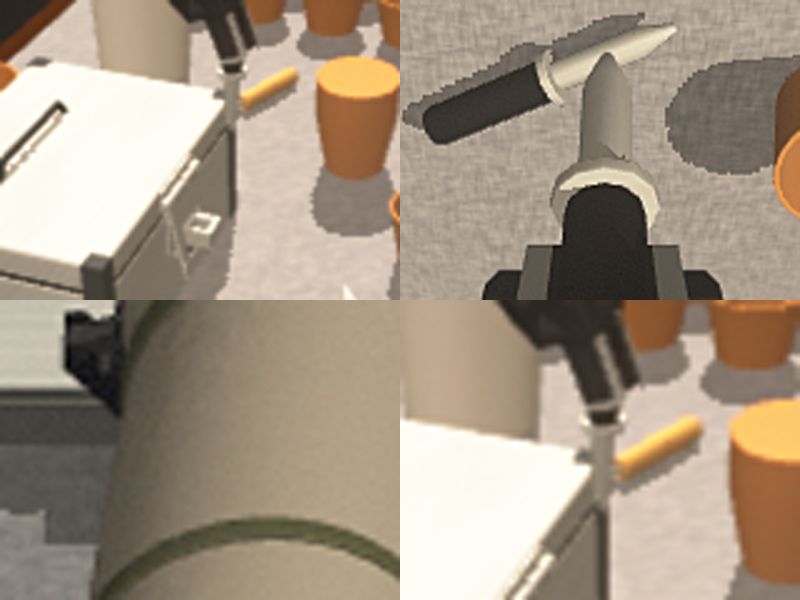

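```bash
python3 - <<'E'
from h import *
o=get_obs();W=cam('wrist',o);S=cam('side')
t=tri([(W,(322.4,172)),(S,(313.4,157.5))]);c=tri([(W,(322.4,229)),(S,(313.2,142))])
print(t,c, np.array(t[0])-o['tcp_pos'])
tc=np.array(o['tcp_pos'])
for dz in (.176,.179,.182): print(dz,proj(W,[tc[0]-.001,tc[1],dz]),atz(W,(322.4,172),dz))
tgt=np.array([.570,-.0355,.094])
print(to(tc+tgt-[tc[0]-.001,tc[1]-.0005,.177]))
E
```

```text
(array([ 0.54254492, -0.03741901,  0.17947353]), [1.0957389807849218, 1.0957389807848228]) (array([ 0.54010655, -0.03609036,  0.22796846]), [0.945027596506669, 0.9450275965066459]) [ 0.0015901  -0.00164652 -0.08926963]
0.176 [[320.69986996 173.70924157]] [ 0.54133059 -0.03685979  0.176     ]
0.179 [[320.70492507 176.26097004]] [ 0.54330782 -0.03678994  0.179     ]
0.182 [[320.71009378 178.87021221]] [ 0.54528505 -0.03672008  0.182     ]
[-0.   -2.23  2.74  0.    0.    0.  ]
```

Request:
step_arm --pt "0 -1.1 1.3 0 0 0 255" --pt "0 -1.8 2.3 0 0 0 255" --pt "0 -2.16 2.76 0 0 0 255" --pt "0 -2.16 2.76 0 0 0 255" --pt "0 -2.16 2.76 0 0 0 255" --pt "0 -2.16 2.76 0 0 0 255"

```text
clock: 12.88
tcp_pos: [0.5696, -0.0362, 0.187]
tool_rot: [[0.022, -0.944, -0.329], [-1.0, -0.02, -0.008], [0.001, 0.329, -0.944]]
ft_force: [-0.2, -0.7, -0.8]
finger_gap: 0.187
```

```bash
python3 - <<'E'
from h import *
o=get_obs(); tc=np.array(o['tcp_pos']); print(tc,o['ft_force'])
im=read_camera('wrist'); s=read_camera('side')
P=[tc+[.001,-.0014,-.091],[.570,-.0355,.084]]
for n in (cam('wrist',o),cam('side')): print(proj(n,P).round(1))
def c(im,x,y,w,h): return cv2.resize(im[y:y+h,x:x+w],(400,600),interpolation=cv2.INTER_CUBIC)
cv2.imwrite('pics/c5.png',np.hstack([c(im,280,120,80,120),c(s,284,135,40,60)]))
E
```

```text
[ 0.56957039 -0.03621489  0.18696521] [-0.15576481 -0.72238104 -0.83461967]
[[322.9 172.9]
 [319.6 163.9]]
[[304.1 181.7]
 [304.2 185.7]]
```

View pics/c5.png

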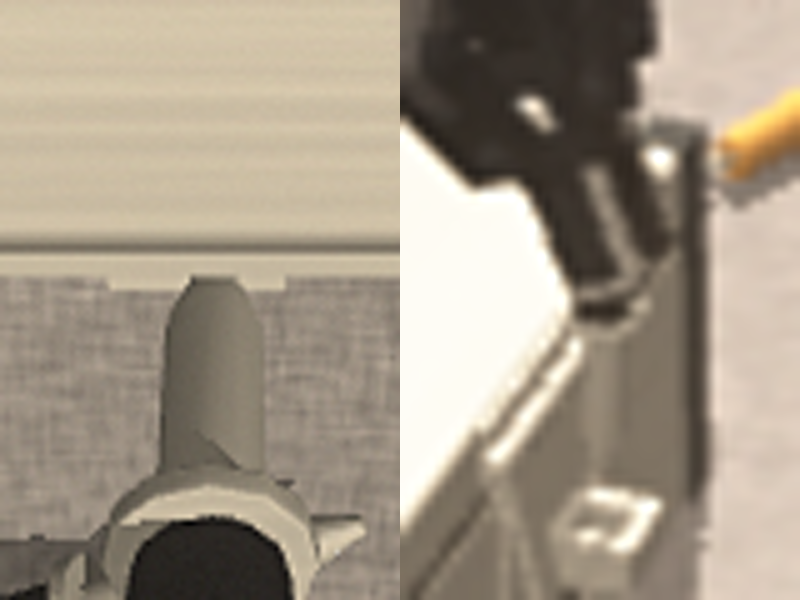

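```bash
python3 - <<'E'
from h import *
o=get_obs();W=cam('wrist',o)
for u in (301,337): print(atz(W,(u,177.5),.118))
print('tip',atz(W,(323,175.5),.096)); print('shank',atz(W,(322.4,200),.13))
S=cam('side'); print('eye',tri([(S,(304.3,186.5)),(cam('top'),(341.3,175))]), proj(S,[.57,-.0355,.084]))
E
```

```text
[ 0.5817148  -0.02452804  0.118     ]
[ 0.58216027 -0.04532074  0.118     ]
tip [ 0.56858028 -0.03774584  0.096     ]
shank [ 0.57488936 -0.03700362  0.13      ]
eye (array([ 0.57105172, -0.03590577,  0.08098257]), [1.1372547835673903, 1.137254783567331]) [[304.16346736 185.68616092]]
```

```bash
python3 - <<'E'
from h import *
W=cam('wrist')
for u in (301,337): print(atz(W,(u,178),.084))
print(proj(W,[[.593,-.035,.13],[.558,-.0355,.084]]))
E
```

```text
[ 0.55805966 -0.02259464  0.084     ]
[ 0.55860331 -0.04797108  0.084     ]
[[319.48315013 172.98623073]
 [319.29940296 178.39324576]]
```

Request:
step_arm --pt "-0.09 0 0 0 0 0 255" --pt "-0.09 0 0 0 0 0 255" --pt "-0.09 -0.07 0.19 0 0 0 255" --pt "-0.09 -0.13 0.38 0 0 0 255" --pt "-0.09 -0.2 0.57 0 0 0 255" --pt "-0.09 -0.26 0.76 0 0 0 255" --pt "-0.09 -0.33 0.94 0 0 0 255" --pt "-0.09 -0.33 0.94 0 0 0 255"

```text
clock: 13.98
tcp_pos: [0.5691, -0.034, 0.1605]
tool_rot: [[0.022, -0.943, -0.331], [-1.0, -0.02, -0.008], [0.001, 0.331, -0.944]]
ft_force: [0.7, -0.0, -1.0]
finger_gap: 0.188
```

Request:
step_arm --pt "0 -0.07 0.19 0 0 0 255" --pt "0 -0.13 0.38 0 0 0 255" --pt "0 -0.2 0.57 0 0 0 255" --pt "0 -0.26 0.76 0 0 0 255" --pt "0 -0.33 0.94 0 0 0 255" --pt "0 -0.33 0.94 0 0 0 255"

```text
clock: 14.72
tcp_pos: [0.5686, -0.034, 0.1355]
tool_rot: [[0.022, -0.943, -0.332], [-1.0, -0.021, -0.008], [0.001, 0.332, -0.943]]
ft_force: [-2.3, -0.5, -1.5]
finger_gap: 0.184
```

Request:
step_arm --pt "0 -0.04 0.1 0 0 0 255" --pt "0 -0.07 0.19 0 0 0 255" --pt "0 -0.1 0.28 0 0 0 255" --pt "0 -0.13 0.38 0 0 0 255" --pt "0 -0.13 0.38 0 0 0 255"

```text
clock: 15.35
tcp_pos: [0.5692, -0.034, 0.1257]
tool_rot: [[0.022, -0.944, -0.33], [-1.0, -0.021, -0.008], [0.001, 0.33, -0.944]]
ft_force: [-1.9, 0.1, -1.2]
finger_gap: 0.184
```

Request:
step_arm --pt "0 -0.02 0.06 0 0 0 255" --pt "0 -0.04 0.12 0 0 0 255" --pt "0 -0.06 0.17 0 0 0 255" --pt "0 -0.06 0.17 0 0 0 255"

```text
clock: 15.85
tcp_pos: [0.5697, -0.0339, 0.123]
tool_rot: [[0.022, -0.944, -0.329], [-1.0, -0.021, -0.008], [0.001, 0.329, -0.944]]
ft_force: [-2.8, 0.4, 16.5]
finger_gap: 0.181
```

```bash
python3 - <<'E'
from h import *
o=get_obs();print(o['ft_force'])
im=read_camera('wrist'); s=read_camera('side')
def c(im,x,y,w,h): return cv2.resize(im[y:y+h,x:x+w],(400,600),interpolation=cv2.INTER_CUBIC)
cv2.imwrite('pics/c6.png',np.hstack([c(im,260,110,120,180),c(s,282,145,50,75)]))
print(proj(cam('wrist'),[[.570,-.0353,.084],[.558,-.0353,.084]]),proj(cam('side'),[[.570,-.0353,.084],[.57,-.0353,.034]]))
E
```

```text
[-2.77365782  0.39856544 16.50287456]
[[323.46153682 228.36316672]
 [322.85916125 244.26610173]] [[304.13583363 185.72482666]
 [304.62976369 199.92587752]]
```

View pics/c6.png

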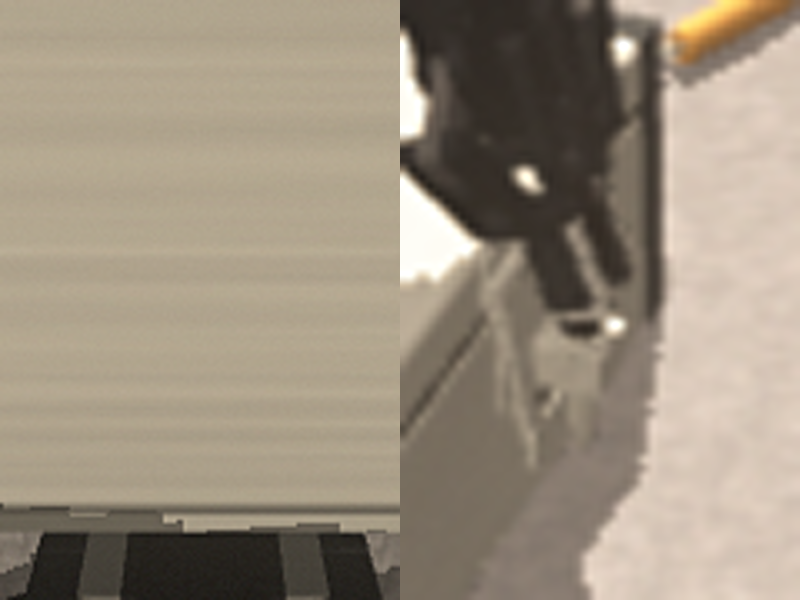

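Side view shows the collar on the staple's top at about (302,186), the shank through below it, and the hasp bar behind. The pin stopped at 16.5 N, above the 3–10 N needed, so it looks seated. Release and retreat straight up.

Request:
step_arm --pt "0 0 0 0 0 0 200" --pt "0 0 0 0 0 0 130" --pt "0 0 0 0 0 0 130" --pt "0 0.33 -0.94 0 0 0 130" --pt "0 1 -2.8 0 0 0 130" --pt "0 1.6 -5 0 0 0 130" --pt "0 1.6 -5 0 0 0 130" --pt "0 1.6 -5 0 0 0 130"

```text
clock: 16.95
tcp_pos: [0.5726, -0.0338, 0.2524]
tool_rot: [[0.022, -0.944, -0.33], [-1.0, -0.021, -0.008], [0.001, 0.33, -0.944]]
ft_force: [0.7, 0.5, -0.5]
finger_gap: 0.492
```

```bash
python3 - <<'E'
from h import *
o=get_obs();print(o['tcp_pos'],o['ft_force'],o['clock'])
im=read_camera('wrist'); s=read_camera('side')
C=cam('wrist',o);p=proj(C,[[.570,-.0353,.084],[.570,-.0353,.088],[.570,-.0353,.146]]);print(p.round(1),proj(cam('side'),[[.570,-.0353,.084],[.57,-.0353,.146]]).round(1))
u,v=p[0].astype(int);v=min(max(v,70),330)
def c(im,x,y,w,h): return cv2.resize(im[y:y+h,x:x+w],(400,600),interpolation=cv2.INTER_CUBIC)
print(u-46,v-70);cv2.imwrite('pics/c7.png',np.hstack([c(im,u-46,v-70,92,138),c(s,282,145,50,75)]))
E
```

```text
[ 0.57263975 -0.03379927  0.25243928] [ 0.68000675  0.47618974 -0.52932518] 16.95
[[322.3 125.8]
 [322.3 127.9]
 [322.7 164.8]] [[304.1 185.7]
 [303.5 167. ]]
276 55
```

View pics/c7.png

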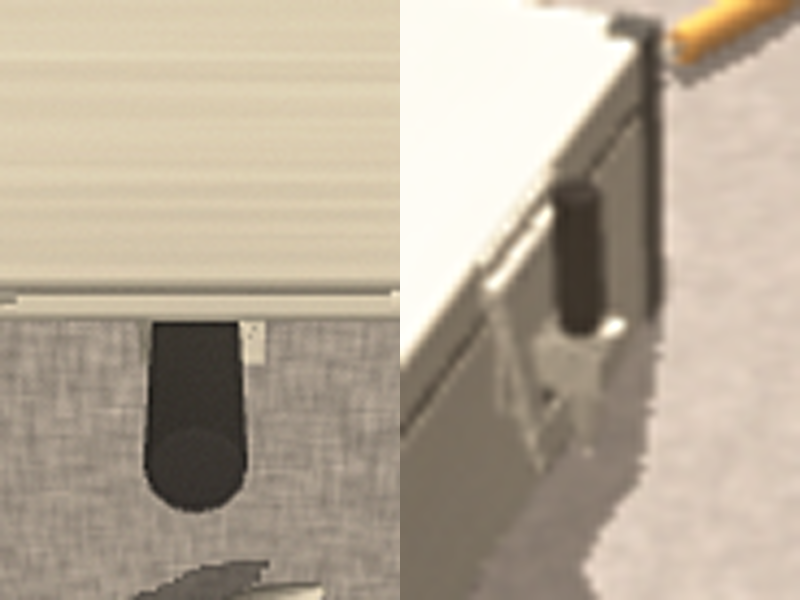

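```bash
python3 - <<'E'
from h import *
a=cv2.imread('pics/side0.png',0)[130:240,200:295].astype(np.float32);b=cv2.cvtColor(read_camera('side'),cv2.COLOR_BGR2GRAY)[130:240,200:295].astype(np.float32)
print('case shift px',cv2.phaseCorrelate(a,b)); o=get_obs(); print(o['ft_force'],o['clock']); print(close_job())
E
```

```text
case shift px ((0.003248542399894916, 0.006974503158836853), 0.8868697186311086)
[-0.34024038  0.18836559  0.8357395 ] 17.1
the job is handed in; nothing more can be done
None
```

I swung the hasp over and down onto its staple, drew the pin out of its keeper along its axis, and put it through the eye in front of the hasp. I pressed it until it stopped at 16.5 N, then released it, backed the arm off upwards and handed the job in at 17.1 s.

- **Pin seated:** in the side picture the collar is on the eye and the shank shows through below the staple. The handle top and shank tip are within about 2 pixels of where a seated pin should be. The wrist picture suggests the pin may lean very slightly; I did not measure that.
- **Hasp:** it lies behind the pin.
- **Case:** it had not moved (image shift under 0.01 pixel).
- **Cups, cress and spoon:** the arm's path kept clear of them, but I did not measure their positions again at the end.
- **A false start:** a steep tilt to line up with the pin put two wrist joints at the ends of their ranges. One of them, joint 6, read 0.105 rad against its stated 0.11 limit at that moment. I backed off and used a shallower grasp.

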